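# Tip the rolls into the bowl and keep the tray raised

### The arm

A 6-joint arm with a two-finger parallel gripper is mounted at the origin on a cart in front of the work surface, level with it; the furniture and walls round the work are solid. World frame = base frame: x ahead of the robot, y to its left, z up, the work surface at z = 0. Lengths are in mm, angles in rad, forces in N, time in s.
With the tool pointing down it reaches from about 350 to 775 mm from the base axis. Payload 7.3 kg.
Tool frame: the origin (TCP) lies on the mounting face of the last link; the fingertips stand 178 mm ahead of it and the grasp point (between the pads) lies 159 mm ahead of it; z points along the fingers, y is the line along which they close (so a half turn about z gives the same grasp; the last joint's range is limited). The gripper opens to 92 mm and grips with 3 to 60 N. Pads are 19 mm wide; open, the fingers measure 130 mm over their backs; the gripper's body (75 mm by 190 mm) begins 47 mm behind the grasp point.
Start: joints at [1.188, 0.342, 1.524, -0, 1.275, -0.146], TCP at [123.139, 510.357, 404.741] pointing down, gripper open.
Joint ranges: [-2.53, 2.53], [-0.77, 2.02], [0.04, 2.7], [-1, 4.14], [0.28, 2.66], [-3.11, 3.11]. Speed limits (rad/s): [2.57, 2.57, 3.14, 3.14, 3.14, 3.14].

### API

Orientations are given as [roll, pitch, yaw] about the fixed x, y, z axes, in that order (R = Rz(yaw) Ry(pitch) Rx(roll)).
In Python, from plant import bot gives the robot as it stands.
- The arm moves only by the tool shift_gripper, called after "Call:" in YAML: its name, and indented under it one key for each argument. Schema: {"type":"object","properties":{"segments":{"type":"array","items":{"type":"array","items":{"type":"number"},"minItems":5,"maxItems":5},"minItems":1,"maxItems":5},"only":{"type":"string"},"quiet":{"type":"boolean"},"lines":{"type":"string"}},"required":["segments"],"additionalProperties":false}. segments is a list of rows, 1 to 5 of them, each of 5 numbers: the finger opening in mm, then dx, dy, dz in units of 100 mm, then a turn about the tool's z in rad; each row is the pose to reach, as a shift and turn from the pose commanded when the call began, along the tool's axes at that moment; what a row does not reach only later rows make up. A row lasts 1/8 s, in which the tool goes at most 62.5 mm and 0.188 rad, less where a joint would pass 70% of its speed; a pose out of reach is approached as far as the arm can. The fingers move at their own pace and stop on an object; the grip force is fixed at half the most. Time passes only in rows, so rows that do not move let the fingers close. The tool returns the time, the measured TCP pose, the force, the opening and the grip force at its end. only (a regular expression) keeps the lines of the reply that match it, lines (a string "A,B") keeps lines A to B, and quiet returns only ok. Input that does not fit is refused with a message, and nothing moves.
- bot.get_obs(): the state, without advancing time (a new reading comes with each control period).
- bot.capture(name): name is "scene" or "top" or "wrist"; returns a dict with "color" (400x640x3 uint8, red, green, blue), "K" (3x3 intrinsics, pixels), "R" (3x3) and "t" (3): a world point X has camera coordinates R X + t. Camera axes: x right, y down, z forward; pixel columns grow to the right and rows downward; lengths in mm; the calibration is good to about 2 mm. A picture is of the moment at which its call begins. There is no depth.
- bot.close_job(): hands the job in; it is judged then, once.
The state is a dict: "time": time; "joint_positions": joint angles; "dq": joint speeds; "tau": joint torques, N m; "tool_pos": TCP position; "tcp_rot": TCP orientation; "contact_force": force on the tool from outside, world axes, zero at the start; "moment": the same for the moment, N m; "grip_width": finger opening in mm; "finger_force": force on a finger pad.
Only numpy, scipy, OpenCV 4.12 (cv2) and the standard library are available. Lean on these libraries where they do the work, as an engineer would, in place of code of your own. Each camera call takes 0.05 s, during which the arm holds its last target. There are 200 camera calls.

### The job

Draw the little metal tray with its four bite-size bread rolls up out of the wooden stand, keeping it level so that the rolls stay on it, then tip it nose down over the steel bowl, to about 45 degrees, so that all four rolls slide off into the bowl. Finish still holding the tray by its handle like that: raised and nose down over the bowl, clear of it, not put down or let go. Leave the bowl and the other things standing where they are.

Things in the scene. Friction and masses are not known exactly. Their poses are not given: they have to be found in the camera images.
- tray: Small metal tray, 126 x 84 mm, floor 3 mm, 17 mm high rims on both long sides and the back; the front (nose, +x) is open. 0.13 kg. Starts level in the stand, underside 100 mm up, nose away from the robot, handle towards it, overhanging free. Origin: centre of the body's underside; x from handle to nose, y across, z up.
- tray_grip (a point): Where to grip the flat steel handle (22 mm wide along y, 14 mm thick), which runs out level behind the tray from x = -65 to -162 mm: centre of its section, 117 mm behind the tray's origin, 9 mm above its underside. Nose heavy: grip across the width with 30 N or more. Axes as the tray's.
- tray_nose (a point): Middle of the open front edge of the tray floor, 63 mm ahead of the tray's origin (+x), 1.5 mm above its underside. Axes as the tray's.
- stand: Fixed wooden stand, base 112 x 116 mm; two upright cheeks (10 mm thick, 108 mm wide, 38 mm either side of centre along x) carry the tray on their tops, 100 mm up; prongs at both ends of each cheek rise to 122 mm beside the tray (92 mm between them). Its x points as the tray's. Origin: centre of the underside.
- bowl: Round footed steel bowl, loose, 191 mm across the rim, 146 mm high, inside floor about 32 mm up, sides sloping in from the rim to a floor about 60 mm across. 0.48 kg. Origin: centre of its underside, z up. It stands beside the stand, about 24 cm to its left or to its right (y).
- roll_1: One of four equal domed bread rolls, 34 mm across, 22 mm high, flat base, 15 g, standing in two rows of two on the tray. Origin: centre of its base, z up through the dome. The rolls slide on the tray floor from a slope of about 18 to 26 degrees, so carry it level and gently.
- roll_2: One of four equal domed bread rolls, 34 mm across, 22 mm high, flat base, 15 g, standing in two rows of two on the tray. Origin: centre of its base, z up through the dome. The rolls slide on the tray floor from a slope of about 18 to 26 degrees, so carry it level and gently.
- roll_3: One of four equal domed bread rolls, 34 mm across, 22 mm high, flat base, 15 g, standing in two rows of two on the tray. Origin: centre of its base, z up through the dome. The rolls slide on the tray floor from a slope of about 18 to 26 degrees, so carry it level and gently.
- roll_4: One of four equal domed bread rolls, 34 mm across, 22 mm high, flat base, 15 g, standing in two rows of two on the tray. Origin: centre of its base, z up through the dome. The rolls slide on the tray floor from a slope of about 18 to 26 degrees, so carry it level and gently.
- honey_jar: Bystander: glass jar 58 x 62 x 99 mm at the back, between stand and bowl, under the front of the wall cabinet, which begins about x = 0.66 and z = 0.45: keep wrist and arm out of it. Origin: centre of its underside.
- tea_light: Bystander: tea light 38 mm across, 17 mm high, near the front edge, between stand and bowl. Origin: centre of its underside.
- soup_tin: Bystander: tin 57 mm across, 72 mm high, to the right, beyond the tall cloth-covered thing (fixed, over 0.3 m high, about x 0.48 to 0.77, y -0.17 to -0.03). Origin: centre of its underside.

How it is judged:
By the outcome, as a careful person would: the job done as asked, in the order asked, and still so for the second after the job is handed in, while the arm keeps its last pose, push and grip.
It also fails if it takes over 45 s, if anything falls off the work surface, if the arm or the gripper's body presses on something with over 40 N, if the wrist force passes 120 N, or if a joint passes its speed limit or range.

## Working session

There is one attempt and no reset: what is moved stays moved. The work goes in short steps, Python scripts to look and compute and a tool call to move; the robot and the scene stay as the last step left them, time stands still between calls to the robot, and variables do not carry over. Pictures are saved under pics/ and viewed, at most 10 in all, crops included, and the job is handed in when it is done.

```bash
ls; mkdir -p pics; python3 - <<'E'
from plant import bot
import cv2,numpy as np
o=bot.get_obs();print({k:np.round(v,3).tolist() for k,v in o.items()})
for n in("scene","top"):
    c=bot.capture(n);cv2.imwrite(f"pics/{n}0.png",c["color"][:,:,::-1]);np.savez(f"{n}0.npz",**c)
    print(n,c["K"].round(1).tolist(),c["R"].round(3).tolist(),c["t"].round(1).tolist())
E
```

```text
pics
plant.py
{'time': 0.0, 'joint_positions': [1.188, 0.343, 1.525, -0.0, 1.275, -0.146], 'dq': [0.001, -0.001, 0.002, 0.001, -0.001, 0.002], 'tau': [-0.0, -43.125, -24.422, 0.072, 0.056, -0.0], 'tool_pos': [123.088, 510.224, 404.075], 'tcp_rot': [-3.14, -0.0, 2.905], 'contact_force': [0.191, 0.497, -0.549], 'moment': [-0.03, 0.001, 0.014], 'finger_force': 0.0, 'grip_width': 91.613}
scene [[473.5, 0.0, 320.7], [0.0, 473.5, 191.3], [0.0, 0.0, 1.0]] [[0.446, -0.895, 0.022], [-0.543, -0.29, -0.788], [0.712, 0.34, -0.615]] [-213.3, 402.8, 825.9]
top [[463.5, 0.0, 336.4], [0.0, 463.5, 192.7], [0.0, 0.0, 1.0]] [[-0.018, -1.0, -0.014], [-0.987, 0.02, -0.158], [0.158, 0.011, -0.987]] [88.2, 563.6, 1086.9]
```

View pics/scene0.png

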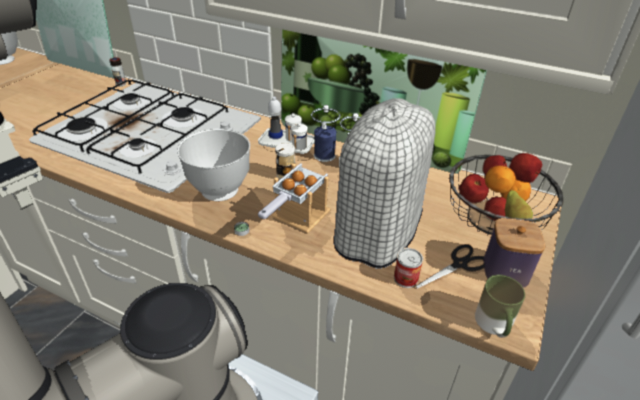

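View pics/top0.png

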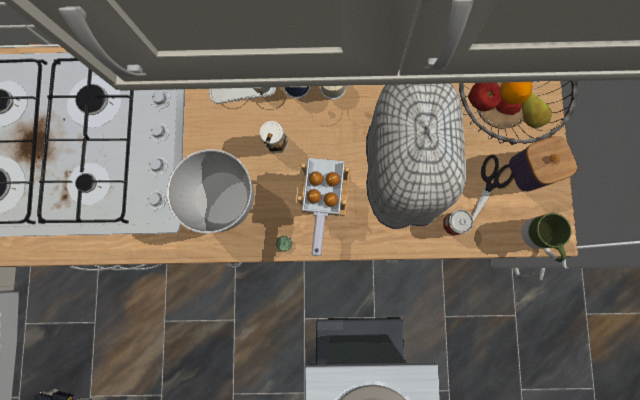

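The scene view shows the tray in its stand at about (298,185), its handle end at (265,214), and the bowl at (215,163). In the top view the tray is at (323,187), the handle runs from (319,213) to (317,253), and the bowl rim is centred at (210,191), so the bowl is on the left (+y). Next I'll measure both views with masks.

```bash
cat > h.py <<'E'
import numpy as np,cv2
def load(n): return dict(np.load(n+".npz"))
def ray(c,uv):
    d=c["R"].T@np.linalg.inv(c["K"])@np.array([*uv,1.]); return -c["R"].T@c["t"],d/np.linalg.norm(d)
def plane(c,uv,z):
    o,d=ray(c,uv); return o+d*(z-o[2])/d[2]
def tri(c1,p1,c2,p2):
    A=np.zeros((3,3));b=np.zeros(3);L=[ray(c1,p1),ray(c2,p2)]
    for o,d in L: P=np.eye(3)-np.outer(d,d);A+=P;b+=P@o
    X=np.linalg.solve(A,b); return X.round(1),round(max(np.linalg.norm((np.eye(3)-np.outer(d,d))@(X-o)) for o,d in L),1)
def proj(c,X):
    p=c["K"]@(c["R"]@np.array(X,float)+c["t"]); return p[:2]/p[2]
E
python3 - <<'E'
from h import *
for n,(x0,y0,x1,y1) in dict(scene=(170,120,340,240),top=(160,110,370,265)).items():
    im=load(n+"0")["color"][y0:y1,x0:x1]
    hsv=cv2.cvtColor(im,cv2.COLOR_RGB2HSV)
    m=((hsv[...,1]<60)&(hsv[...,2]>110)).astype(np.uint8)*255
    k,l,s,cen=cv2.connectedComponentsWithStats(m)
    for i in range(1,k):
        if s[i,4]>60:print(n,s[i]+[x0,y0,0,0,0],cen[i]+[x0,y0])
    f=3.4 if n=="scene" else 2.8
    cv2.imwrite(f"pics/{n}_big.png",cv2.resize(im[:,:,::-1],None,fx=f,fy=f,interpolation=cv2.INTER_CUBIC))
E
cd pics; python3 - <<'E'
import cv2,numpy as np
a=cv2.imread("scene0.png")[155:240,225:345];b=cv2.imread("top0.png")[145:265,290:360]
a=cv2.resize(a,None,fx=4,fy=4);b=cv2.resize(b,None,fx=4,fy=4)
o=np.zeros((480,480+280,3),np.uint8);o[:340,:480]=a;o[:480,480:]=b;cv2.imwrite("zoom.png",o)
E
```

```text
scene [170 120  34  13 297] [183.84848485 124.73737374]
scene [ 170  120   90   81 4736] [213.18686655 156.72402872]
scene [ 258  120   57   37 1141] [289.30236635 139.42681858]
scene [170 130  12  14  94] [173.93617021 135.85106383]
scene [258 163  70  56 946] [290.33509514 190.94186047]
scene [236 222  13  14 120] [242.48333333 229.51666667]
scene [170 226  32  14 232] [180.51293103 234.79741379]
top [ 160  110   94  124 6305] [193.9035686  184.70705789]
top [260 121  24  23 404] [271.41089109 131.41831683]
top [ 302  158   43   98 1629] [321.85573972 196.31675875]
top [280 237  11  13  68] [284.33823529 243.67647059]
```

View pics/zoom.png

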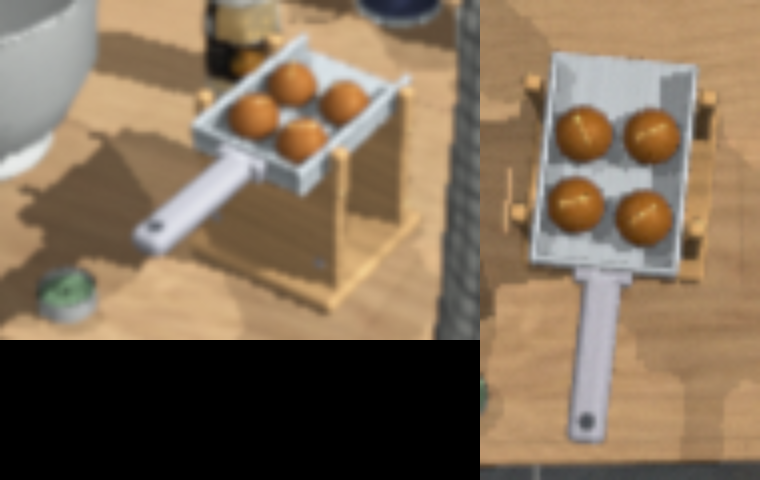

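Units first: shifts go in units of 100 mm. So -300 mm is -3, -240 mm is -2.4.

Call:
shift_gripper:
  segments:
    - [92, 0, 0, -0.6, 0]
    - [92, 0, 0, -1.2, 0]
    - [92, 0, 0, -1.8, 0]
    - [92, 0, 0, -2.4, 0]
    - [92, 0, 0, -3, 0]

```text
time: 0.72
tool_pos: [122.9, 509.8, 706.5]
tcp_rot: [3.142, -0.0, 2.905]
contact_force: [0.6, 1.2, 0.9]
grip_width: 91.5
finger_force: 0.0
```

```bash
python3 -c "
from plant import bot
o=bot.get_obs();print(o['joint_positions'],o['tool_pos'],o['tcp_rot'])"
```

```text
[ 1.18799636e+00  3.32046864e-01  7.27530709e-01  3.12743446e-06
  2.08200865e+00 -1.45973541e-01] [122.92181771 509.81420581 706.52967052] [ 3.14158590e+00 -1.76377434e-06  2.90476775e+00]
```

The zoom shows the tray level with four rolls. The handle hole is at scene (264,211.8) and top (316.5,250.5). The rim corners are at top (308,159), (344,162), (303,210.5) and (339,213).

```bash
python3 - <<'E'
from h import *
s,t=load("scene0"),load("top0")
P=dict(hole=((264,211.8),(316.5,250.5)),NL=((302,165),(308.3,158.8)),NR=((327,175),(343.8,161.8)),BL=((273.8,187),(302.8,210.5)),BR=((300.8,199.5),(339.2,213.3)))
for k,(a,b) in P.items(): print(k,*tri(s,a,t,b),plane(t,b,116 if k=="hole" else 117).round(1),plane(s,a,117).round(1))
# bowl rim ellipse in top: grey mask left
im=t["color"];hsv=cv2.cvtColor(im,cv2.COLOR_RGB2HSV)
for n,c in(("top",t),("scene",s)):
    g=cv2.cvtColor(c["color"],cv2.COLOR_RGB2GRAY)
    cv2.imwrite(f"pics/b{n}.png",cv2.resize(c["color"][130:250,150:270,::-1] if n=="top" else c["color"][110:215,165:265,::-1],None,fx=4,fy=4))
a=cv2.imread("pics/btop.png");b=cv2.imread("pics/bscene.png");o=np.zeros((480,800,3),np.uint8)
b=cv2.resize(b,(320,336));o[:,:480]=a;o[:336,480:]=b;cv2.imwrite("pics/bowl.png",o)
E
```

```text
hole [423.9 123.5 113.3] 0.6 [423.5 123.8 116. ] [420.6 120.5 117. ]
NL [637.2 139.5 109.6] 1.8 [634.5 140.4 117. ] [628.8 132.9 117. ]
NR [626.9  58.5 111.3] 0.1 [625.7  58.4 117. ] [619.7  55.3 117. ]
BL [515.6 153.  113.2] 1.4 [514.3 153.9 117. ] [512.1 149.2 117. ]
BR [507.2  71.1 110.5] 0.3 [506.3  71.3 117. ] [500.3  67.1 117. ]
```

Call:
shift_gripper:
  segments:
    - [92, 0, 0, -0.6, 0]
    - [92, 0, 0, -1.2, 0]
    - [92, 0, 0, -1.8, 0]
    - [92, 0, 0, -2.4, 0]
    - [92, 0, 0, -3, 0]

```text
time: 1.35
tool_pos: [104.1, 423.7, 858.6]
tcp_rot: [3.129, -0.003, 2.905]
contact_force: [0.6, -0.4, -0.3]
grip_width: 91.9
finger_force: 0.0
```

```bash
python3 -c "
from plant import bot
o=bot.get_obs();print(o['joint_positions'],o['tool_pos'],o['tcp_rot'])"
```

```text
[ 1.1520404   0.435998    0.03611399  0.0116038   2.65793787 -0.17163614] [104.12833548 423.7009065  858.60358203] [ 3.12929136 -0.00322336  2.90479672]
```

View pics/bowl.png

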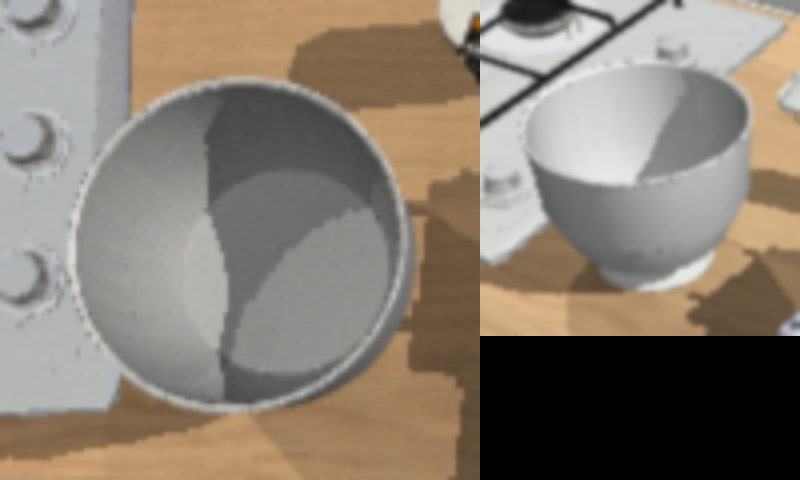

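The bowl rim is clear, with its centre at about zoom (240,243), which is top (210,191). The only orientation change I can command is a turn about tool z. At the reach limit the IK traded a little tilt, about 0.013 rad. If that tilt accumulates, I can grasp with the tool tilted about 22° forward, and a half turn about tool z then tips the tray 45°. I'll check whether it accumulates.

```bash
cat > st.py <<'E'
from plant import bot
import numpy as np
from scipy.spatial.transform import Rotation as Ro
o=bot.get_obs();R=Ro.from_euler('xyz',o['tcp_rot']).as_matrix()
print('t',round(o['time'],2),'q',o['joint_positions'].round(3) if hasattr(o['joint_positions'],'round') else o['joint_positions'],'toolz',R[:,2].round(3),'ty',R[:,1].round(3),'pos',np.round(o['tool_pos'],1),'tilt',np.degrees(np.arccos(-R[2,2])).round(2),'grasp',(np.array(o['tool_pos'])+159*R[:,2]).round(1))
E
```

Call:
shift_gripper:
  segments:
    - [92, 0, 0, 0, 0]

```text
time: 1.48
tool_pos: [103.9, 423.5, 858.8]
tcp_rot: [3.129, -0.003, 2.905]
contact_force: [0.6, -0.2, -0.3]
grip_width: 91.6
finger_force: 0.0
```

```bash
python3 st.py
```

```text
t 1.48 q [ 1.152  0.435  0.036  0.012  2.658 -0.171] toolz [-0.     0.013 -1.   ] ty [0.234 0.972 0.013] pos [103.9 423.5 858.8] tilt 0.77 grasp [103.9 425.6 699.8]
```

Call:
shift_gripper:
  segments:
    - [92, 0, 0, -9, 0]
    - [92, 0, 0, -9, 0]

```text
time: 1.72
tool_pos: [94.0, 390.4, 881.2]
tcp_rot: [3.075, 0.006, 2.905]
contact_force: [0.2, 0.2, 0.6]
grip_width: 91.9
finger_force: 0.0
```

```bash
python3 st.py
```

```text
t 1.73 q [ 1.14   0.381  0.036  0.015  2.658 -0.18 ] toolz [ 0.021  0.063 -0.998] ty [0.234 0.97  0.067] pos [ 94.  390.4 881.2] tilt 3.83 grasp [ 97.4 400.4 722.5]
```

```bash
cat > go.py <<'E'
import sys
from st import *
# world TCP shift -> tool axes ; args: x y z of TCP targets (several)
a=np.array([float(v) for v in sys.argv[1:]]).reshape(-1,3)
for p in a:
    d=R.T@(p-np.array(o['tool_pos'])); print('target',p,'tool d',d.round(1),'n',np.linalg.norm(d).round(1))
E
python3 go.py 350 200 780 385 -116 850; python3 - <<'E'
from h import *
s,t=load("scene0"),load("top0")
# bowl rim: extremes top view zoom/4+(150,130): left 70,right 410, top 78,bottom 410
L,Rr,T,B=[np.array(p)/4+[150,130] for p in((70,243),(409,243),(240,78),(240,409))]
for n,p in zip("LRTB",(L,Rr,T,B)):print(n,plane(t,p,146).round(1))
print(tri(s,(np.array([521,750]).mean()-480)/3.2+165 and ((635.5-480)/3.2+165,123/3.2+110),t,(L+Rr)/2))
E
```

```text
t 1.73 q [ 1.14   0.381  0.036  0.015  2.658 -0.18 ] toolz [ 0.021  0.063 -0.998] ty [0.234 0.97  0.067] pos [ 94.  390.4 881.2] tilt 3.83 grasp [ 97.4 400.4 722.5]
target [350. 200. 780.] tool d [-292.9 -131.5   94.3] n 334.7
target [ 385. -116.  850.] tool d [-401.6 -425.2    5.2] n 584.8
L [561.1 453.9 146. ]
R [557.3 264.  146. ]
T [653.9 361.  146. ]
B [466.6 356.2 146. ]
(array([560.2, 362.3, 137. ]), np.float64(1.1))
```

Scaled: -275 mm is -2.75, -220 mm is -2.2.

Call:
shift_gripper:
  segments:
    - [92, -0.55, -0.24, 0.18, 0]
    - [92, -1.1, -0.48, 0.36, 0]
    - [92, -1.65, -0.73, 0.54, 0]
    - [92, -2.2, -0.98, 0.72, 0]
    - [92, -2.75, -1.23, 0.88, 0]

```text
time: 2.35
tool_pos: [323.1, 220.7, 790.4]
tcp_rot: [3.076, 0.007, 2.905]
contact_force: [0.9, 1.6, -0.2]
grip_width: 91.9
finger_force: 0.0
```

```bash
python3 go.py 385 -116 850
```

```text
t 2.35 q [ 0.385  0.104  0.783  0.061  2.21  -0.912] toolz [ 0.022  0.062 -0.998] ty [0.234 0.97  0.065] pos [323.1 220.7 790.4] tilt 3.76 grasp [326.6 230.5 631.8]
target [ 385. -116.  850.] tool d [-139.7 -308.3  -78.9] n 347.5
```

Call:
shift_gripper:
  segments:
    - [92, -0.24, -0.54, -0.13, 0]
    - [92, -0.48, -1.08, -0.27, 0]
    - [92, -0.72, -1.62, -0.4, 0]
    - [92, -0.96, -2.16, -0.54, 0]
    - [92, -1.2, -2.7, -0.68, 0]
  quiet: true

```text
ok
```

Call:
shift_gripper:
  segments:
    - [92, -0.2, -0.39, -0.3, 0]
    - [92, -0.2, -0.39, -9, 0]
    - [92, -0.2, -0.39, -9, 0]

```text
time: 3.35
tool_pos: [387.7, -107.5, 881.5]
tcp_rot: [3.086, 0.077, 2.898]
contact_force: [0.7, 0.7, 0.2]
grip_width: 91.8
finger_force: 0.0
```

```bash
python3 st.py
```

```text
t 3.35 q [-0.487  0.379  0.04   0.157  2.656 -1.676] toolz [ 0.088  0.036 -0.995] ty [0.236 0.97  0.056] pos [ 387.7 -107.5  881.5] tilt 5.44 grasp [ 401.7 -101.8  723.2]
```

Scaled: -900 mm is -9.

Call:
shift_gripper:
  segments:
    - [92, 0, 0, -9, 0]
    - [92, 0, 0, -9, 0]
    - [92, 0, 0, -9, 0]
    - [92, 0, 0, -9, 0]
    - [92, 0, 0, -9, 0]

```text
time: 3.98
tool_pos: [338.8, -87.6, 911.2]
tcp_rot: [3.096, 0.158, 2.896]
contact_force: [-0.8, 0.2, 0.8]
grip_width: 92.2
finger_force: 0.0
```

```bash
python3 st.py
```

```text
t 3.98 q [-0.508  0.3    0.036  0.183  2.657 -1.669] toolz [ 0.164  0.006 -0.986] ty [0.236 0.971 0.045] pos [338.8 -87.6 911.2] tilt 9.43 grasp [364.9 -86.6 754.4]
```

Scaled: 40 mm is 0.4, -900 mm is -9.

Call:
shift_gripper:
  segments:
    - [92, 0, 0.4, -1, 0]
    - [92, 0, 0.6, -9, 0]
    - [92, 0, 0.6, -9, 0]
    - [92, 0, 0.6, -9, 0]
    - [92, 0, 0.6, -9, 0]
  quiet: true

```text
ok
```

```bash
python3 st.py
```

```text
t 4.6 q [-0.418  0.222  0.037  0.173  2.657 -1.582] toolz [ 0.231 -0.015 -0.973] ty [0.237 0.971 0.041] pos [295.3 -35.3 935.4] tilt 13.38 grasp [332.  -37.7 780.7]
```

Call:
shift_gripper:
  segments:
    - [92, 0, 0, -9, 0]
    - [92, 0, 0, -9, 0]
    - [92, 0, 0, -9, 0]
    - [92, 0, 0, -9, 0]
    - [92, 0, 0, -9, 0]

```text
time: 5.22
tool_pos: [246.6, -6.2, 954.5]
tcp_rot: [3.102, 0.301, 2.89]
contact_force: [0.2, 0.4, -0.3]
grip_width: 91.7
finger_force: 0.0
```

```bash
python3 st.py
```

```text
t 5.22 q [-0.388  0.148  0.037  0.172  2.657 -1.549] toolz [ 0.297 -0.035 -0.954] ty [0.238 0.971 0.038] pos [246.6  -6.2 954.5] tilt 17.41 grasp [293.8 -11.8 802.8]
```

Scaled: -900 mm is -9, -100 mm is -1.

Call:
shift_gripper:
  segments:
    - [92, 0, 0.5, -1, 0]
    - [92, 0, 0.6, -9, 0]
    - [92, 0, 0.6, -9, 0]
    - [92, 0, 0.6, -9, 0]
    - [92, 0, 0.6, -9, 0]
  quiet: true

```text
ok
```

```bash
python3 st.py
```

```text
t 5.85 q [-0.034  0.079  0.037 -0.082  2.657 -1.438] toolz [ 0.358 -0.05  -0.933] ty [0.237 0.971 0.038] pos [182.4  64.9 968.6] tilt 21.17 grasp [239.3  56.9 820.3]
```

Call:
shift_gripper:
  segments:
    - [92, 0, 0, -9, 0]
    - [92, 0, 0, -9, 0]

```text
time: 6.1
tool_pos: [133.8, 77.9, 976.6]
tcp_rot: [3.098, 0.417, 2.883]
contact_force: [0.1, -0.1, 0.1]
grip_width: 92.3
finger_force: 0.0
```

```bash
python3 st.py
```

```text
t 6.1 q [ 0.123  0.031  0.036 -0.239  2.657 -1.434] toolz [ 0.403 -0.061 -0.913] ty [0.238 0.97  0.04 ] pos [133.8  77.9 976.6] tilt 24.03 grasp [197.8  68.2 831.3]
```

```bash
cat > plan.py <<'E'
import sys
from st import *
# target grasp point x y z, tray yaw deg -> rows
g=np.array([float(v) for v in sys.argv[1:4]]);yaw=np.radians(float(sys.argv[4]))
d=R.T@(g-159*R[:,2]-np.array(o['tool_pos']))
ty=np.array([-np.sin(yaw),np.cos(yaw),0]);v=R.T@ty
print('d',d.round(1),'n',np.linalg.norm(d).round(1),'turn',np.arctan2(-v[0],v[1]).round(3),'resid z',v[2].round(3))
E
python3 plan.py 455 119.4 290 -6.6
```

```text
t 6.1 q [ 0.123  0.031  0.036 -0.239  2.657 -1.434] toolz [ 0.403 -0.061 -0.913] ty [0.238 0.97  0.04 ] pos [133.8  77.9 976.6] tilt 24.03 grasp [197.8  68.2 831.3]
d [  4.   89.3 594.8] n 601.5 turn -0.131 resid z -0.015
```

Call:
shift_gripper:
  segments:
    - [92, 0, 0.09, 0.6, -0.03]
    - [92, 0, 0.18, 1.2, -0.06]
    - [92, 0, 0.27, 1.8, -0.09]
    - [92, 0, 0.36, 2.4, -0.131]
    - [92, 0, 0.45, 3, -0.131]
  quiet: true

```text
ok
```

```bash
python3 plan.py 455 119.4 290 -6.6
```

```text
t 6.72 q [ 0.159 -0.283  1.27  -0.126  1.751 -1.343] toolz [ 0.402 -0.06  -0.913] ty [ 0.119  0.993 -0.013] pos [242.8  98.9 751.3] tilt 24.01 grasp [306.8  89.4 606. ]
d [ -2.9  51.6 346.5] n 350.3 turn 0.002 resid z -0.014
```

Scaled: 300 mm is 3, 240 mm is 2.4.

Call:
shift_gripper:
  segments:
    - [92, 0, 0.09, 0.6, 0]
    - [92, 0, 0.18, 1.2, 0]
    - [92, 0, 0.27, 1.8, 0]
    - [92, 0, 0.36, 2.4, 0]
    - [92, 0, 0.45, 3, 0]
  quiet: true

```text
ok
```

```bash
python3 plan.py 455 119.4 290 -6.6;python3 plan.py 455 119.4 109 -6.6; python3 - <<'E'
from plant import bot
import cv2,numpy as np
for n in("wrist","scene"):
    c=bot.capture(n);cv2.imwrite(f"pics/{n}1.png",c["color"][:,:,::-1]);np.savez(f"{n}1.npz",**c)
E
```

```text
t 7.35 q [ 0.178 -0.06   1.837 -0.159  0.971 -1.213] toolz [ 0.402 -0.06  -0.914] ty [ 0.119  0.993 -0.013] pos [369.3 125.4 476.9] tilt 24.0 grasp [433.3 115.9 331.7]
d [-2.4  6.6 46.6] n 47.1 turn 0.001 resid z -0.014
t 7.35 q [ 0.178 -0.06   1.837 -0.159  0.971 -1.213] toolz [ 0.402 -0.06  -0.914] ty [ 0.119  0.993 -0.013] pos [369.3 125.4 476.9] tilt 24.0 grasp [433.3 115.9 331.7]
d [ 71.2   9.  211.9] n 223.7 turn 0.001 resid z -0.014
```

View pics/wrist1.png

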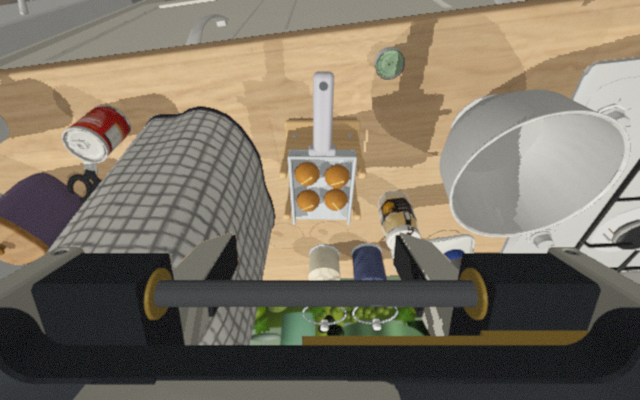

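The wrist view shows the handle centreline at column 322, the hole at (323,86) and the tray body at rows 155–220. I'll check this against the plane heights.

```bash
python3 - <<'E'
from h import *
w,t=load("wrist1"),load("top0")
for n,p,q,z in(("hole",(323.3,86),(316.5,250.5),116),("BL",(356,151),(302.8,210.5),117),("BR",(289,152),(339.2,213.3),117),("NL",(351.5,222),(308.3,158.8),117),("NR",(292,222),(343.8,161.8),117)):
    print(n,plane(w,p,z).round(1),*tri(w,p,t,q))
E
```

```text
hole [423.7 122.6 116. ] [423.3 123.2 117.4] 0.6
BL [506.8 153.7 117. ] [516.  154.9 103.3] 0.2
BR [499.1  72.8 117. ] [507.6  70.8 104.2] 0.6
NL [631.3 143.3 117. ] [635.6 142.1 112.8] 1.4
NR [621.8  55.2 117. ] [625.8  56.4 113.9] 2.1
```

Call:
shift_gripper:
  segments:
    - [92, 0.17, 0.02, 0.52, 0]
    - [92, 0.34, 0.05, 1.04, 0]
    - [92, 0.5, 0.07, 1.5, 0]
    - [92, 0.6, 0.08, 1.82, 0]
    - [92, 0.7, 0.09, 2.12, 0]

```text
time: 8.07
tool_pos: [392.7, 128.9, 256.4]
tcp_rot: [-3.127, 0.42, 3.027]
contact_force: [0.4, -0.5, 0.4]
grip_width: 91.8
finger_force: 0.0
```

```bash
python3 plan.py 456 119.2 109 -6.6
```

```text
t 8.07 q [ 0.176  0.299  2.152 -0.432  0.317 -0.891] toolz [ 0.404 -0.061 -0.913] ty [ 0.12   0.993 -0.013] pos [392.7 128.9 256.4] tilt 24.09 grasp [456.8 119.3 111.3]
d [ 1.7 -0.1  1.7] n 2.4 turn 0.001 resid z -0.014
```

Call:
shift_gripper:
  segments:
    - [0, 0, 0, 0, 0]
    - [0, 0, 0, 0, 0]
    - [0, 0, 0, 0, 0]
    - [0, 0, 0, 0, 0]
    - [0, 0, 0, 0, 0]

```text
time: 8.7
tool_pos: [391.5, 129.1, 255.7]
tcp_rot: [-3.127, 0.417, 3.028]
contact_force: [0.3, 0.2, -0.1]
grip_width: 46.4
finger_force: 0.0
```

Call:
shift_gripper:
  segments:
    - [0, 0, 0, 0, 0]
    - [0, 0, 0, 0, 0]
    - [0, 0, 0, 0, 0]

```text
time: 9.07
tool_pos: [391.5, 129.0, 255.1]
tcp_rot: [-3.127, 0.415, 3.028]
contact_force: [1.0, -0.6, 0.8]
grip_width: 21.8
finger_force: 30.0
```

```bash
python3 st.py
```

```text
t 9.07 q [ 0.177  0.301  2.155 -0.429  0.318 -0.893] toolz [ 0.399 -0.061 -0.915] ty [ 0.119  0.993 -0.014] pos [391.5 129.  255.1] tilt 23.81 grasp [454.9 119.4 109.6]
```

Scaled: -6 mm is -0.06, -3 mm is -0.03.

Call:
shift_gripper:
  segments:
    - [0, -0.01, 0, -0.03, 0]
    - [0, -0.03, 0, -0.07, 0]
    - [0, -0.06, 0, -0.14, 0]
    - [0, -0.1, 0, -0.22, 0]
    - [0, -0.14, 0, -0.32, 0]

```text
time: 9.7
tool_pos: [391.4, 129.5, 290.8]
tcp_rot: [-3.127, 0.416, 3.028]
contact_force: [0.9, -0.4, -2.5]
grip_width: 21.8
finger_force: 30.0
```

```bash
python3 - <<'E'
from st import *
import cv2
c=bot.capture("scene");np.savez("scene2.npz",**c);a=c["color"][130:230,220:345,::-1]
d=bot.capture("wrist");b=d["color"][60:240,250:400,::-1]
o=np.zeros((400,800,3),np.uint8);o[:400,:500]=cv2.resize(a,(500,400));o[:360,500:]=cv2.resize(b,(300,360));cv2.imwrite("pics/lift.png",o)
E
```

```text
t 9.7 q [ 0.178  0.227  2.112 -0.321  0.426 -1.008] toolz [ 0.399 -0.061 -0.915] ty [ 0.119  0.993 -0.014] pos [391.4 129.5 290.8] tilt 23.83 grasp [454.9 119.9 145.4]
```

View pics/lift.png

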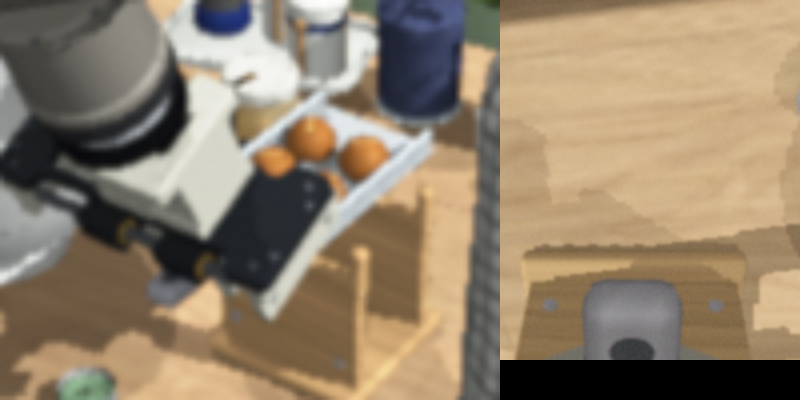

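The tray is up about 36 mm and level, with the rolls still on it. The load of about 2 N fits. Next I'll fit a simple kinematic model (spherical wrist) to the logged joint/pose pairs and check that the tipping turn stays reachable.

```bash
cat > fk.py <<'E'
import numpy as np
from scipy.optimize import least_squares
from scipy.spatial.transform import Rotation as Ro
D=[([1.188,.343,1.525,0,1.275,-.146],[123.1,510.2,404.1],[.234,.972,0]),
([1.188,.332,.7275,0,2.082,-.146],[122.9,509.8,706.5],[.234,.972,0]),
([.385,.104,.783,.061,2.21,-.912],[323.1,220.7,790.4],[.234,.97,.065]),
([-.487,.379,.04,.157,2.656,-1.676],[387.7,-107.5,881.5],[.236,.97,.056]),
([-.418,.222,.037,.173,2.657,-1.582],[295.3,-35.3,935.4],[.237,.971,.041]),
([.159,-.283,1.27,-.126,1.751,-1.343],[242.8,98.9,751.3],[.119,.993,-.013]),
([.178,-.06,1.837,-.159,.971,-1.213],[369.3,125.4,476.9],[.119,.993,-.013]),
([.177,.301,2.155,-.429,.318,-.893],[391.5,129.,255.1],[.119,.993,-.014]),
([.178,.227,2.112,-.321,.426,-1.008],[391.4,129.5,290.8],[.119,.993,-.014])]
def fk(q,P):
    a0,z0,L1,L2,e,L6,s0=P
    Ry=lambda a:Ro.from_euler('y',a).as_matrix();Rz=lambda a:Ro.from_euler('z',a).as_matrix()
    A=Rz(q[0]);B=A@Ry(q[1]);C=B@Ry(q[2]);W=C@Rz(q[3])@Ry(q[4])@Rz(q[5]+s0)
    p=A@[a0,0,z0]+B@[0,0,L1]+C@[e,0,L2]+W@[0,0,L6]
    return p,W
def res(P): return np.concatenate([np.r_[fk(q,P)[0]-p,200*(fk(q,P)[1][:,1]-y)] for q,p,y in D])
best=min((least_squares(res,[50,300,400,400,0,100,s]) for s in(0,1.57,3.14,-1.57)),key=lambda r:r.cost)
P=best.x
LO=np.array([-2.53,-.77,.04,-1,.28,-3.11]);HI=np.array([2.53,2.02,2.7,4.14,2.66,3.11])
def ik(p,R,q0):
    f=lambda q:np.r_[fk(q,P)[0]-p,300*Ro.from_matrix(fk(q,P)[1].T@R).as_rotvec()]
    r=least_squares(f,np.clip(q0,LO+1e-3,HI-1e-3),bounds=(LO,HI));return r.x,np.sqrt(2*r.cost)
if __name__=="__main__":
    print(P.round(2),np.sqrt(2*best.cost/len(D)))
    from st import R,o
    q0=np.array(o['joint_positions']);a=R[:,2]
    bowl=np.array([560,359.])
    zn=float(__import__('sys').argv[1])
    tray=R@Ro.from_euler('y',0).as_matrix()  # tool axes
    yt=R[:,1];xt=np.array([np.cos(np.radians(-6.6)),np.sin(np.radians(-6.6)),0])
    for sg in(1,-1):
        q=q0
        for th in range(0,166,15):
            T=Ro.from_rotvec(a*sg*np.radians(th)).as_matrix();x=T@xt;y=T@yt
            nose=np.r_[bowl,zn];g=nose-180*x;tcp=g-159*a
            q,e=ik(tcp,T@R,q)
            print(sg*th,'pitch',np.degrees(np.arcsin(-x[2])).round(1),'roll',np.degrees(np.arcsin(y[2])).round(1),'grip',g.round(),'tcp',tcp.round(),'q',q.round(2),'err',e.round(1))
E
python3 fk.py 215
```

```text
[ 43.41 157.53 442.49 373.22  30.59  18.45   1.57] 74.22316637690345
t 9.8 q [ 0.178  0.226  2.111 -0.322  0.425 -1.007] toolz [ 0.402 -0.06  -0.914] ty [ 0.119  0.993 -0.013] pos [391.8 129.7 291.5] tilt 23.99 grasp [455.7 120.1 146.3]
0 pitch -0.0 roll -0.7 grip [381. 380. 215.] tcp [317. 389. 360.] q [ 0.9   0.32  1.74 -0.46  0.92 -0.3 ] err 0.0
15 pitch 0.5 roll 5.3 grip [391. 421. 217.] tcp [327. 431. 362.] q [ 0.93  0.39  1.62 -0.45  0.97 -0.03] err 0.0
30 pitch 2.5 roll 11.1 grip [411. 459. 223.] tcp [347. 469. 368.] q [ 0.95  0.47  1.48 -0.43  1.03  0.21] err 0.0
45 pitch 5.7 roll 16.2 grip [438. 490. 233.] tcp [374. 500. 378.] q [ 0.94  0.55  1.33 -0.42  1.1   0.43] err 0.0
60 pitch 10.0 roll 20.2 grip [472. 513. 246.] tcp [408. 523. 392.] q [ 0.92  0.62  1.16 -0.4   1.18  0.63] err 0.0
75 pitch 15.2 roll 22.9 grip [510. 525. 262.] tcp [446. 535. 407.] q [ 0.88  0.69  1.   -0.38  1.25  0.82] err 0.0
90 pitch 21.0 roll 24.0 grip [550. 527. 279.] tcp [486. 536. 425.] q [ 0.84  0.76  0.84 -0.36  1.33  1.01] err 0.0
105 pitch 27.0 roll 23.3 grip [588. 517. 297.] tcp [524. 527. 4
[... 1221 characters left out ...]
22.6 roll -24.0 grip [512. 200. 284.] tcp [448. 210. 430.] q [ 0.45  0.22  1.66 -0.29  0.93 -2.44] err 0.0
-105 pitch 28.7 roll -22.9 grip [551. 201. 301.] tcp [487. 211. 447.] q [ 0.42  0.29  1.52 -0.26  0.99 -2.76] err 0.0
-120 pitch 34.6 roll -20.2 grip [589. 214. 317.] tcp [525. 223. 463.] q [ 0.41  0.36  1.37 -0.25  1.06 -3.05] err 0.0
-135 pitch 40.0 roll -16.2 grip [623. 236. 331.] tcp [559. 246. 476.] q [ 0.46  0.44  1.25 -0.34  1.1  -3.11] err 50.6
-150 pitch 44.4 roll -11.1 grip [651. 268. 341.] tcp [587. 277. 486.] q [ 0.52  0.5   1.19 -0.45  1.1  -3.11] err 113.0
-165 pitch 47.2 roll -5.3 grip [670. 305. 347.] tcp [606. 315. 492.] q [ 0.57  0.55  1.18 -0.59  1.04 -3.11] err 172.4
```

```bash
sed -i 's/a0,z0,L1,L2,e,L6,s0=P/a0,z0,L1,L2,e,L6,s0,b1,b2=P/; s/A@\[a0,0,z0\]/A@[a0,b1,z0]/; s/+W@\[0,0,L6\]/+C@Rz(q[3])@[0,b2,0]+W@[0,0,L6]/; s/\[50,300,400,400,0,100,s\]/[50,300,400,400,0,100,s,40,0]/' fk.py; python3 fk.py 215
```

```text
[ 9.0000e-02  2.2290e+02  5.0633e+02  3.7946e+02  4.6540e+01  1.4015e+02
  1.5700e+00  7.6430e+01 -6.0000e-02] 0.22286943388177405
t 9.8 q [ 0.178  0.226  2.111 -0.322  0.425 -1.007] toolz [ 0.402 -0.06  -0.914] ty [ 0.119  0.993 -0.013] pos [391.8 129.7 291.5] tilt 23.99 grasp [455.7 120.1 146.3]
0 pitch -0.0 roll -0.7 grip [381. 380. 215.] tcp [317. 389. 360.] q [ 0.83  0.31  1.74 -0.45  0.9  -0.38] err 0.0
15 pitch 0.5 roll 5.3 grip [391. 421. 217.] tcp [327. 431. 362.] q [ 0.87  0.38  1.63 -0.44  0.95 -0.1 ] err 0.0
30 pitch 2.5 roll 11.1 grip [411. 459. 223.] tcp [347. 469. 368.] q [ 0.89  0.45  1.51 -0.43  1.01  0.15] err 0.0
45 pitch 5.7 roll 16.2 grip [438. 490. 233.] tcp [374. 500. 378.] q [ 0.88  0.51  1.37 -0.41  1.08  0.38] err 0.0
60 pitch 10.0 roll 20.2 grip [472. 513. 246.] tcp [408. 523. 392.] q [ 0.87  0.57  1.23 -0.39  1.15  0.58] err 0.0
75 pitch 15.2 roll 22.9 grip [510. 525. 262.] tcp [446. 535. 407.] q [ 0.83  0.62  1.09 -0.37  1.21  0.78] err 0.0
90 pitch 21.0 roll 24.0 grip [550. 527. 279.] tcp [486. 536. 425.] q [ 0.79  0.67  0.96 -0.35  1.28  0.97] err 0.0
1
[... 1283 characters left out ...]
22.6 roll -24.0 grip [512. 200. 284.] tcp [448. 210. 430.] q [ 0.34  0.19  1.7  -0.25  0.89 -2.57] err 0.0
-105 pitch 28.7 roll -22.9 grip [551. 201. 301.] tcp [487. 211. 447.] q [ 0.31  0.24  1.58 -0.22  0.95 -2.88] err 0.0
-120 pitch 34.6 roll -20.2 grip [589. 214. 317.] tcp [525. 223. 463.] q [ 0.32  0.31  1.45 -0.24  1.02 -3.11] err 9.2
-135 pitch 40.0 roll -16.2 grip [623. 236. 331.] tcp [559. 246. 476.] q [ 0.4   0.38  1.36 -0.39  1.03 -3.11] err 62.8
-150 pitch 44.4 roll -11.1 grip [651. 268. 341.] tcp [587. 277. 486.] q [ 0.47  0.43  1.33 -0.55  0.98 -3.11] err 115.3
-165 pitch 47.2 roll -5.3 grip [670. 305. 347.] tcp [606. 315. 492.] q [ 0.53  0.47  1.35 -0.74  0.87 -3.11] err 163.4
```

The model now fits to 0.2 mm, and a positive turn of about 155° stays within the joint ranges. I'll raise the tray, then carry it level to the bowl.

Units first: shifts go in units of 100 mm. So -50 mm is -0.5, -3 mm is -0.03.

```bash
python3 - <<'E'
from h import *
s=load("scene2"); print("NR expected",proj(s,(626,58.4,153)).round(1),"seen 327.5,163.8")
E
```

```text
NR expected [327.4 161.9] seen 327.5,163.8
```

Call:
shift_gripper:
  segments:
    - [0, -0.03, 0, -0.07, 0]
    - [0, -0.09, 0, -0.2, 0]
    - [0, -0.16, 0, -0.36, 0]
    - [0, -0.22, -0.01, -0.5, 0]
    - [0, -0.25, -0.01, -0.57, 0]
  lines: "1,3"

```text
time: 10.42
tool_pos: [391.2, 129.4, 353.1]
tcp_rot: [-3.127, 0.416, 3.028]
```

Call:
shift_gripper:
  segments:
    - [0, 0.04, 0.09, -0.02, 0]
    - [0, 0.11, 0.27, -0.06, 0]
    - [0, 0.23, 0.54, -0.11, 0]
    - [0, 0.35, 0.83, -0.17, 0]
    - [0, 0.47, 1.12, -0.23, 0]
  lines: "1,3"

```text
time: 11.05
tool_pos: [352.2, 247.7, 352.6]
tcp_rot: [-3.126, 0.415, 3.028]
```

```bash
python3 plan.py 371 378 206 -6.6
```

```text
t 11.05 q [ 0.517  0.173  1.957 -0.39   0.717 -0.679] toolz [ 0.399 -0.061 -0.915] ty [ 0.12   0.993 -0.014] pos [352.2 247.7 352.6] tilt 23.79 grasp [415.6 238.  207.1]
d [ 55.6 133.6 -25.3] n 146.9 turn 0.001 resid z -0.015
```

Scaled: 125 mm is 1.25, 110 mm is 1.1.

Call:
shift_gripper:
  segments:
    - [0, 0.12, 0.29, -0.06, 0]
    - [0, 0.24, 0.57, -0.11, 0]
    - [0, 0.36, 0.85, -0.16, 0]
    - [0, 0.46, 1.1, -0.21, 0]
    - [0, 0.52, 1.25, -0.24, 0]
  lines: "1,3"

```text
time: 11.68
tool_pos: [310.3, 378.9, 351.7]
tcp_rot: [-3.126, 0.415, 3.029]
```

Call:
shift_gripper:
  segments:
    - [0, 0.03, 0.07, -0.01, 0]
    - [0, 0.04, 0.09, -0.01, 0]
    - [0, 0.04, 0.09, -0.01, 0]
  lines: "1,3"

```text
time: 12.05
tool_pos: [308.0, 386.8, 351.2]
tcp_rot: [-3.126, 0.415, 3.028]
```

```bash
cat > turn.py <<'E'
# next rows: keep the nose on its path over the bowl while turning about tool z
import sys
from st import *
from fk import ik
th0=float(sys.argv[1]); step=7.5
yaw=np.radians(-6.6); x0=np.array([np.cos(yaw),np.sin(yaw),0]); a=R[:,2]
def nose(th): return np.array([np.interp(th,[0,60,110,157],[550,560,555,530]),np.interp(th,[0,60,110,157],[357,370,365,352]),np.interp(th,[0,157],[200,197])])
Rt=lambda th:Ro.from_rotvec(a*np.radians(th)).as_matrix()
q=np.array(o['joint_positions'])
for i in range(1,6):
    th=min(th0+step*i,157.5); x=Rt(th)@x0; tcp=nose(th)-180*x-8*0-159*a
    d=R.T@(tcp-np.array(o['tool_pos'])); qn,e=ik(tcp,Rt(th-th0)@R,q)
    print(th,'row',d.round().astype(int),round(np.radians(th-th0),2),'tcp',tcp.round(),'err',e.round(1),'dqmax',np.abs(qn-q).max().round(2)); q=qn
E
python3 turn.py 0; python3 - <<'E'
from plant import bot
import cv2,numpy as np
c=bot.capture("top");np.savez("top3.npz",**c);a=c["color"][130:270,170:370,::-1]
cv2.imwrite("pics/over.png",cv2.resize(a,None,fx=3,fy=3))
E
```

```text
t 12.05 q [ 0.839  0.309  1.771 -0.455  0.877 -0.352] toolz [ 0.399 -0.061 -0.915] ty [ 0.12   0.993 -0.014] pos [308.  386.8 351.2] tilt 23.82 grasp [371.5 377.  205.7]
7.5 row [ 0 24  6] 0.13 tcp [313. 410. 346.] err 0.0 dqmax 0.15
15.0 row [-5 47  6] 0.26 tcp [320. 432. 347.] err 0.0 dqmax 0.13
22.5 row [-12  69   7] 0.39 tcp [330. 454. 349.] err 0.0 dqmax 0.13
30.0 row [-23  90   7] 0.52 tcp [342. 474. 352.] err 0.0 dqmax 0.12
37.5 row [-35 110   8] 0.65 tcp [356. 492. 357.] err 0.0 dqmax 0.11
```

View pics/over.png

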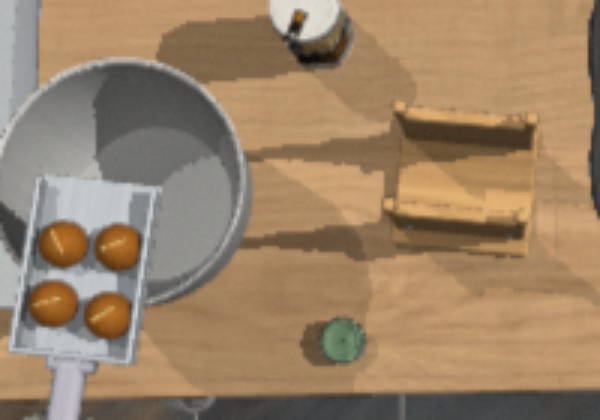

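The top view shows the tray level with all four rolls, its nose at zoom (100,183), which is over the bowl's middle. The tea light, jar and stand have not moved. Starting the turn.

Scaled: 24 mm is 0.24, 6 mm is 0.06.

Call:
shift_gripper:
  segments:
    - [0, 0, 0.24, 0.04, 0.13]
    - [0, -0.05, 0.47, 0.06, 0.26]
    - [0, -0.12, 0.69, 0.07, 0.39]
    - [0, -0.23, 0.9, 0.07, 0.52]
    - [0, -0.35, 1.1, 0.08, 0.65]

```text
time: 12.72
tool_pos: [356.6, 492.5, 356.7]
tcp_rot: [2.89, 0.335, 2.327]
contact_force: [0.4, -0.0, -1.9]
grip_width: 22.0
finger_force: 30.0
```

```bash
python3 turn.py 37.3
```

```text
t 12.72 q [ 0.899  0.501  1.444 -0.423  1.022  0.291] toolz [ 0.399 -0.061 -0.915] ty [0.648 0.724 0.235] pos [356.6 492.5 356.7] tilt 23.82 grasp [420.1 482.8 211.3]
44.8 row [-1 22  0] 0.13 tcp [372. 508. 362.] err 0.0 dqmax 0.11
52.3 row [-5 45  1] 0.26 tcp [390. 522. 368.] err 0.0 dqmax 0.1
59.8 row [-11  68   1] 0.39 tcp [408. 534. 375.] err 0.0 dqmax 0.1
67.3 row [-21  86   1] 0.52 tcp [426. 541. 383.] err 0.0 dqmax 0.1
74.8 row [-32 103   1] 0.65 tcp [445. 545. 391.] err 0.0 dqmax 0.1
```

Scaled: -1 mm is -0.01, 1 mm is 0.01.

Call:
shift_gripper:
  segments:
    - [0, -0.01, 0.22, 0, 0.13]
    - [0, -0.05, 0.45, 0.01, 0.26]
    - [0, -0.11, 0.68, 0.01, 0.39]
    - [0, -0.21, 0.86, 0.01, 0.52]
    - [0, -0.32, 1.03, 0.01, 0.65]

```text
time: 13.35
tool_pos: [444.7, 545.0, 390.2]
tcp_rot: [2.743, 0.12, 1.696]
contact_force: [0.1, 0.1, -2.1]
grip_width: 21.2
finger_force: 30.0
```

```bash
python3 turn.py 74.5
```

```text
t 13.35 q [ 0.845  0.648  1.088 -0.373  1.196  0.797] toolz [ 0.399 -0.061 -0.915] ty [0.909 0.161 0.386] pos [444.7 545.  390.2] tilt 23.81 grasp [508.1 535.3 244.8]
82.0 row [-2 20  0] 0.13 tcp [463. 546. 398.] err 0.0 dqmax 0.1
89.5 row [-7 41  0] 0.26 tcp [482. 545. 407.] err 0.0 dqmax 0.1
97.0 row [-14  60   0] 0.39 tcp [501. 541. 415.] err 0.0 dqmax 0.1
104.5 row [-24  79  -1] 0.52 tcp [519. 534. 424.] err 0.0 dqmax 0.1
112.0 row [-37  95  -1] 0.65 tcp [535. 524. 432.] err 0.0 dqmax 0.1
```

Call:
shift_gripper:
  segments:
    - [0, -0.02, 0.2, 0, 0.13]
    - [0, -0.07, 0.41, 0, 0.26]
    - [0, -0.14, 0.6, 0, 0.39]
    - [0, -0.24, 0.79, -0.01, 0.52]
    - [0, -0.37, 0.95, -0.01, 0.65]

```text
time: 13.98
tool_pos: [535.3, 523.9, 432.3]
tcp_rot: [2.748, -0.138, 1.097]
contact_force: [0.8, -0.1, -1.0]
grip_width: 21.9
finger_force: 30.0
```

```bash
python3 turn.py 111.7;  python3 - <<'E'
from plant import bot
import cv2,numpy as np
c=bot.capture("top");a=c["color"][100:270,130:330,::-1];b=bot.capture("scene")["color"][80:230,120:320,::-1]
o=np.zeros((500,800,3),np.uint8);o[:340,:400]=cv2.resize(a,(400,340));o[:300,400:]=cv2.resize(b,(400,300));cv2.imwrite("pics/tip.png",o[:340])
E
```

```text
t 13.97 q [ 0.731  0.717  0.848 -0.328  1.317  1.273] toolz [ 0.399 -0.061 -0.915] ty [ 0.798 -0.468  0.38 ] pos [535.3 523.9 432.3] tilt 23.82 grasp [598.8 514.1 286.8]
119.2 row [-5 18 -1] 0.13 tcp [547. 512. 440.] err 0.0 dqmax 0.1
126.7 row [-12  37  -3] 0.26 tcp [558. 496. 447.] err 0.0 dqmax 0.1
134.2 row [-23  55  -4] 0.39 tcp [568. 478. 454.] err 0.0 dqmax 0.1
141.7 row [-35  72  -5] 0.52 tcp [575. 459. 460.] err 0.0 dqmax 0.1
149.2 row [-51  88  -7] 0.65 tcp [580. 438. 465.] err 0.0 dqmax 0.1
```

View pics/tip.png

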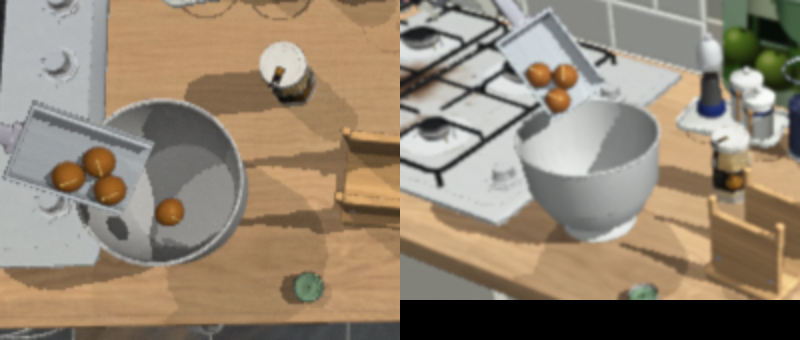

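One roll is already in the bowl and three are sliding at the nose, still over the bowl. I'll pause here a moment so they drop.

Scaled: 7 mm is 0.07, -2 mm is -0.02.

Call:
shift_gripper:
  segments:
    - [0, -0.02, 0.07, 0, 0.05]
    - [0, -0.02, 0.07, 0, 0.05]
    - [0, -0.02, 0.07, 0, 0.05]
    - [0, -0.02, 0.07, 0, 0.05]

```text
time: 14.58
tool_pos: [538.5, 520.0, 434.5]
tcp_rot: [2.755, -0.155, 1.057]
contact_force: [-0.2, -0.0, -0.7]
grip_width: 21.8
finger_force: 30.0
```

```bash
python3 turn.py 114.6
```

```text
t 14.57 q [ 0.724  0.714  0.847 -0.326  1.318  1.308] toolz [ 0.399 -0.061 -0.915] ty [ 0.778 -0.506  0.373] pos [538.5 520.  434.5] tilt 23.81 grasp [602.  510.4 289. ]
122.1 row [-5 21 -1] 0.13 tcp [552. 506. 443.] err 0.0 dqmax 0.1
129.6 row [-13  40  -3] 0.26 tcp [562. 489. 450.] err 0.0 dqmax 0.1
137.1 row [-23  58  -4] 0.39 tcp [571. 471. 456.] err 0.0 dqmax 0.1
144.6 row [-36  75  -5] 0.52 tcp [577. 451. 462.] err 0.0 dqmax 0.1
152.1 row [-52  91  -7] 0.65 tcp [581. 430. 467.] err 0.0 dqmax 0.1
```

Scaled: 75 mm is 0.75, 64 mm is 0.64.

Call:
shift_gripper:
  segments:
    - [0, -0.06, 0.18, 0, 0.13]
    - [0, -0.16, 0.36, -0.01, 0.26]
    - [0, -0.28, 0.51, -0.02, 0.39]
    - [0, -0.43, 0.64, -0.02, 0.52]
    - [0, -0.61, 0.75, -0.02, 0.65]

```text
time: 15.2
tool_pos: [566.6, 428.9, 455.0]
tcp_rot: [2.925, -0.358, 0.411]
contact_force: [-0.3, 0.1, -0.8]
grip_width: 21.9
finger_force: 30.0
```

```bash
python3 turn.py 151.8; python3 - <<'E'
from st import R,np,o
x=np.array([np.cos(np.radians(-6.6)),np.sin(np.radians(-6.6)),0])
p=np.array(o['tool_pos']);a=R[:,2]
y=R[:,1]; xt=-R[:,0]
c=[p+u*37*R[:,0]+v*95*R[:,1]+w*a for u in(-1,1) for v in(-1,1) for w in(0,112)]
print(np.round(c))
from plant import bot
import cv2
c=bot.capture("top");a=c["color"][100:270,130:330,::-1];b=bot.capture("scene")["color"][50:250,100:340,::-1]
O=np.zeros((400,800,3),np.uint8);O[:340,:400]=cv2.resize(a,(400,340));O[:333,400:]=cv2.resize(b,(400,333));cv2.imwrite("pics/tip2.png",O[:340])
E
```

```text
t 15.2 q [ 0.594  0.609  0.984 -0.293  1.248  1.845] toolz [ 0.4   -0.061 -0.915] ty [ 0.321 -0.925  0.202] pos [566.6 428.9 455. ] tilt 23.84 grasp [630.2 419.3 309.5]
157.5 row [13 22 -6] 0.1 tcp [583. 414. 469.] err 0.0 dqmax 0.06
157.5 row [13 22 -6] 0.1 tcp [583. 414. 469.] err 0.0 dqmax 0.0
157.5 row [13 22 -6] 0.1 tcp [583. 414. 469.] err 0.0 dqmax 0.0
157.5 row [13 22 -6] 0.1 tcp [583. 414. 469.] err 0.0 dqmax 0.0
157.5 row [13 22 -6] 0.1 tcp [583. 414. 469.] err 0.0 dqmax 0.0
t 15.2 q [ 0.594  0.609  0.984 -0.293  1.248  1.845] toolz [ 0.4   -0.061 -0.915] ty [ 0.321 -0.925  0.202] pos [566.6 428.9 455. ] tilt 23.84 grasp [630.2 419.3 309.5]
[[504. 503. 423.]
 [549. 496. 320.]
 [565. 327. 461.]
 [610. 320. 359.]
 [568. 531. 449.]
 [613. 524. 346.]
 [629. 355. 487.]
 [674. 348. 385.]]
```

View pics/tip2.png

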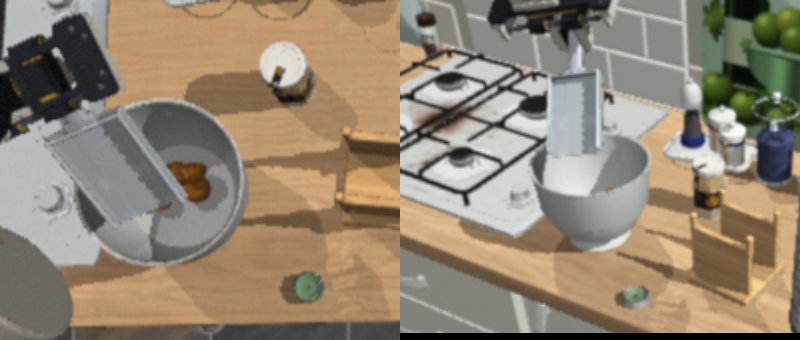

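The tray is empty, the rolls are in the bowl and the bystanders haven't moved. I'll make a small final trim to 45° and then check the count.

Call:
shift_gripper:
  segments:
    - [0, -0.02, 0.08, 0, 0.05]
    - [0, -0.04, 0.15, -0.01, 0.1]
    - [0, -0.04, 0.15, -0.01, 0.1]
    - [0, -0.04, 0.15, -0.01, 0.1]

```text
time: 15.8
tool_pos: [567.5, 414.7, 457.3]
tcp_rot: [2.961, -0.376, 0.312]
contact_force: [0.3, 0.3, -1.5]
grip_width: 22.0
finger_force: 30.0
```

```bash
python3 - <<'E'
from st import R,np,o,Ro
print('q ok')
# tray x axis in tool frame at grasp (level then): tool = tilt 23.8
from plant import bot
import cv2
a=bot.capture("top");w=bot.capture("wrist")["color"][:,:,::-1];b=bot.capture("scene")["color"][100:250,190:300,::-1]
c=a["color"][140:245,160:265,::-1]
O=np.zeros((600,800,3),np.uint8);O[:360,:360]=cv2.resize(c,(360,360));O[:360,380:644]=cv2.resize(b,(264,360));O[360:,:384]=cv2.resize(w,(384,240));cv2.imwrite("pics/fin.png",O)
E
```

```text
t 15.8 q [ 0.576  0.59   1.012 -0.288  1.235  1.922] toolz [ 0.399 -0.06  -0.915] ty [ 0.239 -0.956  0.167] pos [567.5 414.7 457.3] tilt 23.82 grasp [631.  405.1 311.9]
q ok
```

View pics/fin.png

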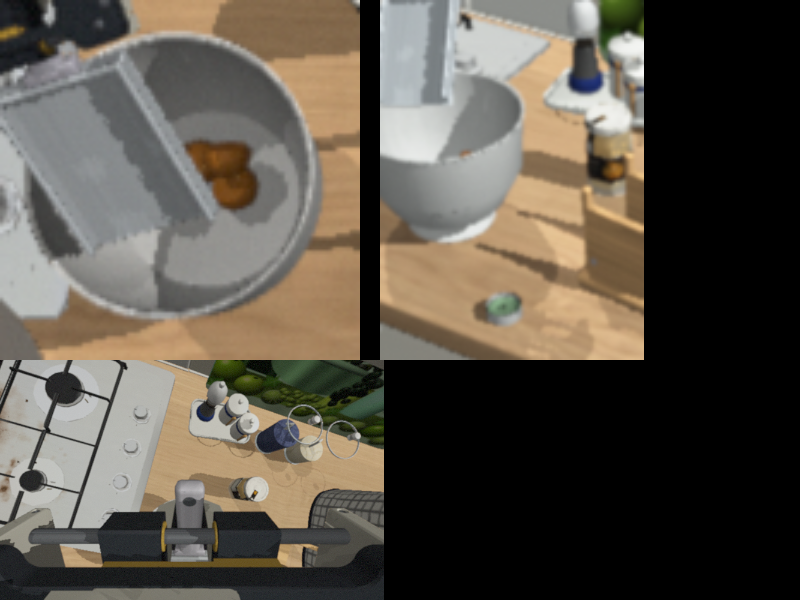

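The rolls are heaped on the bowl floor, partly hidden behind the tray, with none on the tray or the counter. The nose corners are at top (187.7,213) and (221.8,202.7), and the bowl centre is still at (211,191). I'll check the pitch against these and hand in.

```bash
python3 - <<'E'
from h import *
from st import R,o,bot
t=load("top0");g=np.array(o['tool_pos'])+159*R[:,2];y=-R[:,1]
z=np.array([0,0,1.])
for pitch in(38,45,52):
    # tray x: perpendicular to tool y, nose down by pitch, pointing back
    best=min((np.cos(b)*R[:,0]*s+np.sin(b)*R[:,2] for s in(1,-1) for b in np.linspace(0,1.5,300)),key=lambda x:abs(np.degrees(np.arcsin(-x[2]))-pitch)+(x[0]>0)*99)
    n=g+180*best; print(pitch,n.round(),[proj(t,n+s*42*R[:,1]+17*np.cross(best,y)*(1 if np.cross(best,y)[2]>0 else -1)).round(1).tolist() for s in(-1,1)])
bot.close_job() if o['finger_force']>25 else print("no grip")
E
```

```text
t 15.95 q [ 0.575  0.59   1.012 -0.288  1.234  1.923] toolz [ 0.399 -0.06  -0.915] ty [ 0.238 -0.957  0.167] pos [567.6 414.5 457.3] tilt 23.81 grasp [631.1 404.9 311.8]
38 [499. 353. 201.] [[184.4, 224.8], [221.4, 213.7]]
45 [514. 354. 185.] [[187.3, 219.0], [223.6, 208.1]]
52 [532. 355. 170.] [[189.5, 212.4], [225.2, 201.6]]
the job is handed in; nothing more can be done
```

The job is handed in: the rolls slid off into the bowl, and the arm still holds the empty tray nose down over it at roughly 45–50°, clear of the rim. In the last pictures I could make out only two or three rolls, the tray hiding the rest, but none were on the tray or the counter, and the bowl, stand, honey jar and tea light had not moved.

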